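# Reset the tripped warming plate

## Robot

A 6-joint arm with a two-finger parallel gripper is mounted at the origin on a cart in front of the work surface, level with it; the furniture and walls round the work are solid. World frame = base frame: x ahead of the robot, y to its left, z up, the work surface at z = 0. Lengths are in m, angles in rad, forces in N, time in s.
With the tool pointing down it reaches from about 0.25 to 0.85 m from the base axis. Payload 12.5 kg.
Tool frame: the origin (TCP) lies midway between the tips of the shut fingers; the grasp point (between the pads) lies 19 mm behind it; z points along the fingers, x is the direction in which the jaws open and shut, and the axes are right-handed (so a half turn about z gives the same grasp; the last joint's range is limited). The gripper opens to 93 mm and grips with 3 to 60 N. Pads are 15 mm wide; open, the fingers measure 128 mm over their backs; the gripper's body (75 mm by 188 mm) begins 65 mm behind the grasp point.
Start: joints at [1.148, 0.351, 1.652, -0, 1.139, -0.085], TCP at [0.182, 0.519, 0.219] pointing down, gripper open.
Joint ranges: [-2.75, 2.75], [-0.79, 2.1], [0.01, 2.65], [-1.57, 4.71], [0.07, 3.14], [-2.87, 2.87]. Speed limits (rad/s): [2.22, 2.22, 2.79, 3.14, 3.14, 3.14].

## Interface

Orientations are given as a unit quaternion [w, x, y, z].
In Python, from workcell import get_obs, snapshot, get_calibration, sign_off gives the robot as it stands.
- The arm moves only by the tool move_arm, never from a script. Its argument "steps" is one flat list of numbers, 7 for each row, row after row: the turn, a rotation vector about the tool's x, y, z in rad, then the shift along the tool's x, y, z in mm, then the opening in per cent of the stroke, from 0 (shut) to 100 (fully open). In form: [wx, wy, wz, x, y, z, gripper, wx, wy, wz, x, y, z, gripper, ...]. A call has 1 to 8 rows; each row is the pose to reach, as a shift and turn from the pose commanded when the call began, along the tool's axes at that moment; what a row does not reach only later rows make up. A row lasts 1/10 s, in which the tool goes at most 50 mm and 8.59 degrees, less where a joint would pass 70% of its speed; a pose out of reach is approached as far as the arm can. A call with a gripper value outside its range is refused whole. The fingers move at their own pace and stop on an object; "newtons" is the grip in N (left out, the last holds). Time passes only in rows, so rows that repeat a pose let the fingers close. It gives the time, the measured TCP pose, the force and the opening at its end, in the units of the state.
- get_obs(): the state, without advancing time (a new reading comes with each control period).
- snapshot(name): name is "scene" or "top"; returns the picture (400x640x3 uint8, blue, green, red); there is no depth.
- get_calibration(name): a dict with "fx", "fy", "cx", "cy" (pixels), "eye" and "attitude" of the camera in the world. Camera axes: x right, y down, z forward; pixel columns grow to the right and rows downward; lengths in m; the calibration is good to about 2 mm. A picture is of the moment at which its call begins. get_calibration takes no time and is no camera call.
- sign_off(): hands the job in, once; it reports no verdict.
The state is a dict: "clock": time; "q": joint angles; "qvel": joint speeds; "tau": joint torques, N m; "tool_pos": TCP position; "tool_rot": TCP orientation; "contact_force": force on the tool from outside, world axes, zero at the start; "torque": the same for the moment, N m; "finger_gap": opening from 0.0 (shut) to 1.0 (fully open).
Only numpy, scipy, OpenCV 4.12 (cv2) and the standard library are available. Lean on these libraries where they do the work, as an engineer would, in place of code of your own. Each camera call takes 0.05 s, during which the arm holds its last target.

## Task

The electric warming plate has tripped its overheat cut-out. Using the fingertips only, press its red rocker switch over to off, then reach into the round well and push the sunken white reset button down until it stays in, and finally press the rocker back to on (the end with the white line). Do not lift or shove the plate, and leave the things around it where they are.

Things in the scene. Friction and masses are not known exactly. Their poses are not given: they have to be found in the camera images.
- warming_plate: Loose steel box, about 2.8 kg, 220 mm deep (its x, front to rear), 230 mm wide (its y, to the left seen from the front), 84 mm high; origin under its centre, z up. Round black cast plate on the rear half; black panel along the front, 73 mm above the worktop, with the collared round well at left [-62, 50] mm and the red rocker at right [-62, -55] mm. The dial on its front face is fixed.
- well_mouth (a point): Centre of the mouth of the reset well, at the level of the panel (73 mm above the worktop). The well is round, 48 mm across and 25 mm deep, straight-walled, with a 2 mm chamfer and a collar 1.6 mm high round its mouth.
- reset_top (a point): Centre of the top of the white reset button (32 mm across) that stands in the middle of the well's floor. Tripped, its top is 17 mm below the panel; pressed home, 23 mm below.
- reset_button (a joint): Travel of the reset button in m: 0 tripped (out, as it starts), 0.006 fully home. It is held by friction: pressed straight down it gives way at about 4 N and stays where it is left, so press it to its stop.
- switch (a joint): Tilt of the red rocker in rad: +0.2 is on (rear end down, as it starts), -0.2 is off (front end down). Held by friction: it gives way to about 4 N straight down on the raised end at the points below and stays where it is left, so press it to its stop.
- switch_on_end (a point): Point on the top of the rocker's rear (+x of the plate) end, 17 mm from its pivot; this end bears a white line. Press it down for on. The rocker is 50 mm long (plate x) and 39 mm wide and pivots at panel height about the plate's y axis; this point is about 11 mm above the panel when its end is raised, 4 mm when it is down.
- switch_off_end (a point): Point on the top of the rocker's plain front (-x of the plate) end, 17 mm from its pivot. Press it down for off. Heights as for the other end.
- mug: Orange mug, 81 mm wide, 101 mm high, left of the plate; origin under its centre. Leave alone.
- honey_jar: Honey jar with a green lid, 66 mm wide, 84 mm high, left of the plate; origin under its centre. Leave alone.
- shaker: Salt shaker with a grey top, 44 mm wide, 90 mm high, right of the plate; origin under its centre. Leave alone.
- spice_jar: Spice jar with a red lid, 45 mm wide, 106 mm high, right of the plate; origin under its centre. Leave alone.
- lemon: Lemon, 71 x 53 x 51 mm, right of the plate; origin under its centre. Leave alone.

How it is judged:
By the outcome, as a careful person would: the job done as asked, in the order asked, and still so for the second after the job is handed in, with the robot touching nothing.
It also fails if it takes over 48 s, if anything falls off the work surface, if the arm or the gripper's body presses on something with over 40 N, if the wrist force passes 120 N, or if a joint passes its speed limit or range.

## Working session

There is one attempt and no reset: what is moved stays moved. The work goes in short steps, Python scripts to look and compute and a tool call to move; the robot and the scene stay as the last step left them, time stands still between calls to the robot, and variables do not carry over. Pictures are saved under pics/ and viewed, and the job is handed in when it is done.

Besides the shell and the picture viewer there is one more tool, called as name(argument=value, ...) on one line, values as JSON. move_arm: Moves the arm, as the interface text tells. Its arguments: {"type":"object","properties":{"steps":{"type":"array","items":{"type":"number"}},"newtons":{"type":"number"}},"required":["steps"]}

```bash
mkdir -p pics; ls; python3 - <<'E'
from workcell import *
import cv2
for n in("scene","top"):
    cv2.imwrite(f"pics/{n}0.png",snapshot(n)); print(get_calibration(n))
print(get_obs())
E
```

```text
pics
{'fx': 368.51331890229, 'fy': 368.51331890229, 'cx': 311.3391483605256, 'cy': 198.7532397788683, 'eye': array([ 0.13547514, -0.71224995,  0.57102864]), 'attitude': array([-0.47103341,  0.85441455, -0.18589467,  0.11638934])}
{'fx': 364.8178100571914, 'fy': 364.8178100571914, 'cx': 317.28802034271473, 'cy': 197.1960656932715, 'eye': array([0.40094392, 0.00565889, 1.08656023]), 'attitude': array([ 0.03299814, -0.70646261,  0.7065204 , -0.02550753])}
{'clock': 0.1, 'q': array([ 1.14838753e+00,  3.51176958e-01,  1.65236130e+00, -1.57988714e-05,
        1.13904530e+00, -8.46275282e-02]), 'qvel': array([-4.20776104e-04,  8.24681095e-04, -1.91599861e-03, -4.37093274e-04,
        4.08865345e-04, -3.99826667e-05]), 'tau': array([-2.29453726e-04, -4.98033178e+01, -2.85706723e+01,  7.00067799e-02,
        2.38472025e-02, -3.60287561e-05]), 'tool_pos': array([0.1821387 , 0.51865094, 0.21815774]), 'tool_rot': array([ 2.57453052e-04,  8.15900723e-01,  5.78191807e-01, -4.23370639e-04]), 'contact_force': array([ 0.282167  , -0.05887738,  0.35885124]), 'torque': array([0.00291431, 0.06925124, 0.02232294]), 'finger_gap': 1.0007138724667433}
```

View pics/scene0.png

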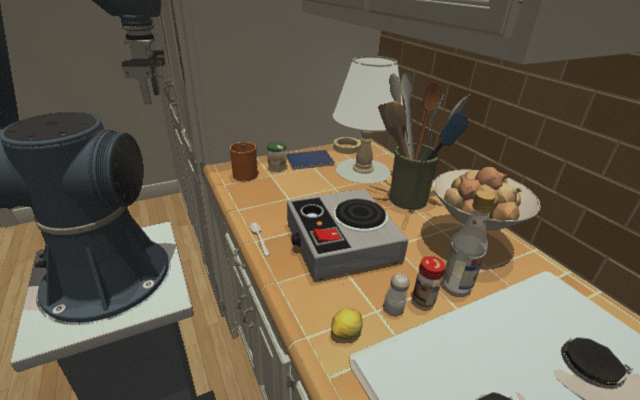

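View pics/top0.png

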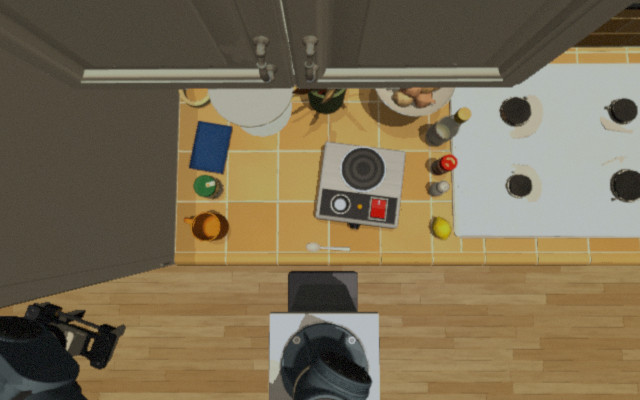

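The scene view shows the plate with the rocker at about (327,236) and the well at about (312,211). In the top view the rocker is at about (379,209) and the well at about (340,204). Next I'll zoom in to measure them more exactly.

```bash
python3 - <<'E'
import cv2
a=cv2.imread("pics/top0.png")[135:235,305:415]; cv2.imwrite("pics/topz.png",cv2.resize(a,None,fx=6,fy=6,interpolation=cv2.INTER_CUBIC)[:600])
a=cv2.imread("pics/scene0.png")[185:285,280:410]; cv2.imwrite("pics/scenez.png",cv2.resize(a,None,fx=6,fy=6,interpolation=cv2.INTER_CUBIC))
E
```

```text
(no output)
```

View pics/topz.png

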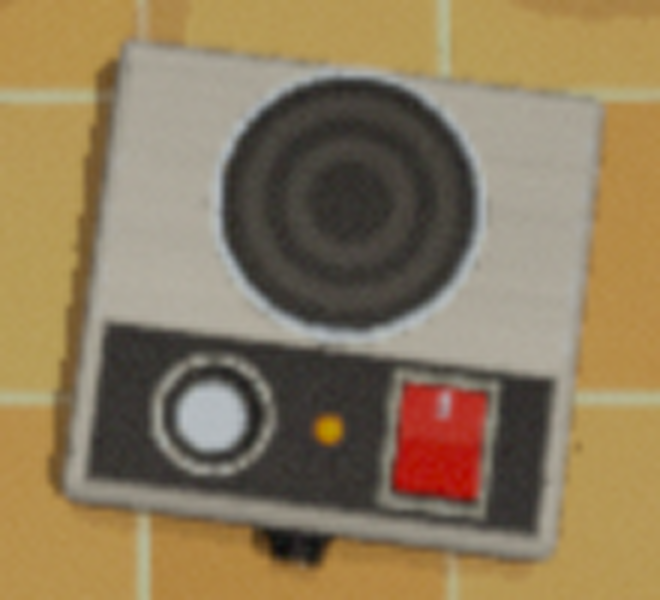

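View pics/scenez.png

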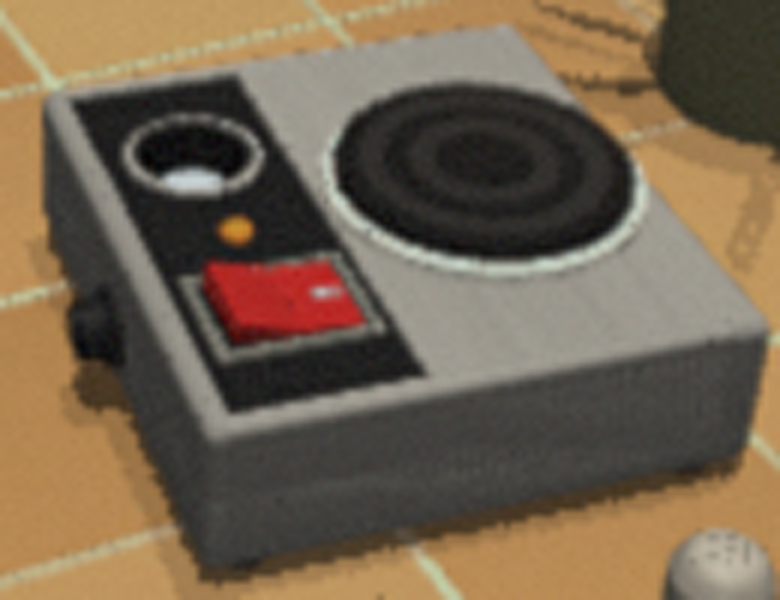

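```bash
cat > h.py <<'E'
from workcell import *
import numpy as np
from scipy.spatial.transform import Rotation as R
def rot(q): return R.from_quat([q[1],q[2],q[3],q[0]])
def proj(n,P):
    c=get_calibration(n); p=rot(c["attitude"]).inv().apply(np.atleast_2d(P)-c["eye"])
    return np.c_[c["fx"]*p[:,0]/p[:,2]+c["cx"],c["fy"]*p[:,1]/p[:,2]+c["cy"]]
E
python3 - <<'E'
from h import *
from scipy.optimize import least_squares
z=lambda u,v,o:((u+.5)/6-.5+o[0],(v+.5)/6-.5+o[1])
T=(305,135);S=(280,185)
# plate-frame pts; z None -> body top ht param
obs=[("top",(110,115,None),z(124,40,T)),("top",(110,-115,None),z(604,97,T)),("top",(-110,-115,None),z(552,560,T)),("top",(-110,115,None),z(65,497,T)),
("top",(-62,50,74.6),z(213,413,T)),("top",(-62,-55,73),z(440,442,T)),
("scene",(-62,50,74.6),z(194,155,S)),("scene",(110,-115,None),z(770,335,S)),("scene",(-110,-115,None),z(208,437,S)),("scene",(-110,115,None),z(45,92,S))]
def res(p,full=False):
    x,y,a,h=p; o=[]
    for n,q,uv in obs:
        P=np.array([q[0],q[1],h*1000 if q[2] is None else q[2]])/1000
        w=np.array([x+np.cos(a)*P[0]-np.sin(a)*P[1],y+np.sin(a)*P[0]+np.cos(a)*P[1],P[2]])
        o.append(proj(n,w)[0]-uv)
    return np.array(o).ravel()
r=least_squares(res,[.5,-.1,0,.073],loss="soft_l1"); print(r.x,np.degrees(r.x[2])); print(r.fun.reshape(-1,2).round(2))
x,y,a,h=r.x
for nm,q in dict(well=(-62,50),piv=(-62,-55),on=(-45,-55),off=(-79,-55),c=(0,0)).items():
    print(nm,np.round([x+(np.cos(a)*q[0]-np.sin(a)*q[1])/1000,y+(np.sin(a)*q[0]+np.cos(a)*q[1])/1000],4))
for n,P in (("top",[.5,0,.0]),("top",[.2,.5,.2])): print(proj(n,P))
# independent: ray intersect panel for the well
for n,uv,zz in (("top",z(213,413,T),.0746),("scene",z(194,155,S),.0746),("top",z(440,442,T),.075),("scene",z(283,305,S),.075)):
    c=get_calibration(n); d=rot(c["attitude"]).apply([(uv[0]-c["cx"])/c["fx"],(uv[1]-c["cy"])/c["fy"],1]); e=c["eye"]
    print(n,e+d*(zz-e[2])/d[2])
o=get_obs(); t=rot(o["tool_rot"]); print(t.as_matrix().round(3))
E
```

```text
[ 0.52142838 -0.10402511 -0.13504271  0.07175713] -7.737377181099276
[[-0.4  -0.73]
 [ 0.63  0.42]
 [ 0.11  1.02]
 [-1.12  0.3 ]
 [-0.28  0.29]
 [-0.62  0.56]
 [ 0.64 -0.26]
 [ 2.12 -0.57]
 [ 0.49  0.86]
 [-0.37  0.27]]
well [ 0.4667 -0.0461]
piv [ 0.4526 -0.1502]
on [ 0.4694 -0.1525]
off [ 0.4357 -0.1479]
c [ 0.5214 -0.104 ]
[[323.03926138 194.22069676]]
[[114.40166988 311.73409609]]
top [ 0.46752075 -0.04692677  0.0746    ]
scene [ 0.464821   -0.04653923  0.0746    ]
top [ 0.45404054 -0.15159921  0.075     ]
scene [ 0.45218844 -0.14921012  0.075     ]
[[ 0.331  0.943 -0.   ]
 [ 0.943 -0.331 -0.001]
 [-0.001 -0.    -1.   ]]
```

```bash
cat >> h.py <<'E'
PX,PY,A=0.5214,-0.1040,-0.1350
def world(px,py): return np.array([PX+(np.cos(A)*px-np.sin(A)*py)/1000,PY+(np.sin(A)*px+np.cos(A)*py)/1000])
def plan(px,py,z):
    o=get_obs(); t=rot(o["tool_rot"]); d=np.r_[world(px,py),z]-o["tool_pos"]
    Y=np.array([-np.sin(A),np.cos(A),0]);Z=np.array([0,0,-1.]);X=np.cross(Z,Y)  # tool y = z x x
    M=np.c_[Y,np.cross(Z,Y),Z]
    print("shift mm",(t.inv().apply(d)*1000).round(1),"rotvec",(t.inv()*R.from_matrix(M)).as_rotvec().round(4),
     "F",o["contact_force"].round(2),"pos",o["tool_pos"].round(4),"t",o["clock"],"gap",round(o["finger_gap"],3))
E
python3 -c "
from h import *
plan(-81,-55,.2);plan(-81,-55,.12)"
```

```text
shift mm [-545.2  458.2   18.7] rotvec [-2.000e-04  1.000e-03 -2.028e-01] F [ 0.28 -0.06  0.36] pos [0.1821 0.5187 0.2182] t 0.1 gap 1.001
shift mm [-545.1  458.2   98.7] rotvec [-2.000e-04  1.000e-03 -2.028e-01] F [ 0.28 -0.06  0.36] pos [0.1821 0.5187 0.2182] t 0.1 gap 1.001
```

move_arm(steps=[0,0,-0.1,-280,230,0,0,0,0,-0.2,-280,230,0,0,0,0,-0.203,-280,230,0,0,0,0,-0.203,-280,230,0,0,0,0,-0.203,-400,336,0,0,0,0,-0.203,-400,336,0,0,0,0,-0.203,-400,336,0,0,0,0,-0.203,-400,336,0,0], newtons=20)

```text
clock: 0.9
tool_pos: [0.3228, 0.1425, 0.2187]
tool_rot: [0.0, 0.753, 0.658, 0.0]
contact_force: [1.8, 0.1, 0.1]
finger_gap: 0.358
```

```bash
python3 -c "
from h import *
plan(-81,-55,.2);plan(-81,-55,.12)"
```

```text
shift mm [-272.7  148.8   18.7] rotvec [ 0.0004 -0.0002  0.0006] F [1.85 0.1  0.07] pos [0.3228 0.1425 0.2187] t 0.9 gap 0.358
shift mm [-272.7  148.8   98.7] rotvec [ 0.0004 -0.0002  0.0006] F [1.85 0.1  0.07] pos [0.3228 0.1425 0.2187] t 0.9 gap 0.358
```

move_arm(steps=[0,0,0,-250,136,0,0,0,0,0,-250,136,0,0,0,0,0,-250,136,0,0,0,0,0,-250,136,0,0,0,0,0,-250,136,0,0,0,0,0,-250,136,40,0,0,0,0,-250,136,60,0,0,0,0,-250,136,60,0])

```text
clock: 1.7
tool_pos: [0.4222, -0.1217, 0.1561]
tool_rot: [-0.003, 0.754, 0.657, -0.001]
contact_force: [-1.7, 0.2, -0.9]
finger_gap: 0.003
```

```bash
python3 -c "
from h import *
import cv2
plan(-81,-55,.12)
for n in('scene','top'):
  cv2.imwrite(f'pics/{n}1.png',snapshot(n))
plan(-81,-55,.12)"
```

```text
shift mm [-24.1  15.1  36. ] rotvec [-0.0055 -0.0014 -0.0016] F [-1.69  0.15 -0.9 ] pos [ 0.4222 -0.1217  0.1561] t 1.7 gap 0.003
shift mm [-24.7  13.5  39. ] rotvec [-0.0007 -0.0003  0.0003] F [0.29 0.06 0.04] pos [ 0.4237 -0.1213  0.159 ] t 1.8 gap 0.009
```

View pics/scene1.png

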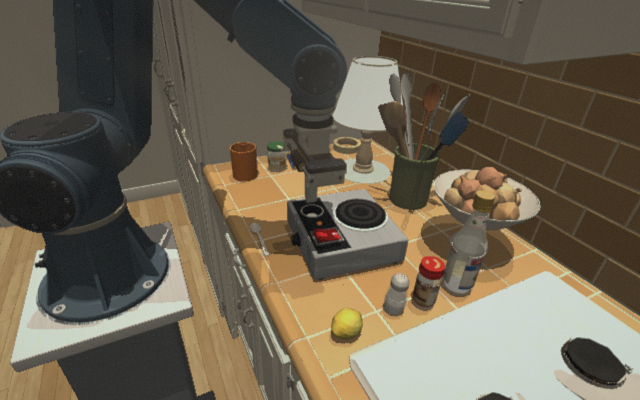

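View pics/top1.png

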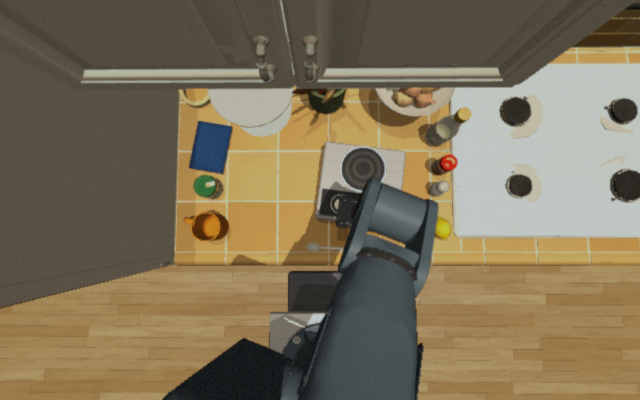

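The gripper is shut and clear of everything, with its tips at about (312,200) in the scene view, just left of the rocker. The top view is blocked by the arm. Next I'll hover over the front end of the rocker.

move_arm(steps=[0,0,0,-24.7,13.5,0,0,0,0,0,-24.7,13.5,30,0,0,0,0,-24.7,13.5,45,0,0,0,0,-24.7,13.5,45,0,0,0,0,-24.7,13.5,45,0])

```text
clock: 2.3
tool_pos: [0.4346, -0.1476, 0.1151]
tool_rot: [0.001, 0.753, 0.658, 0.0]
contact_force: [0.2, -0.2, 0.0]
finger_gap: 0.006
```

```bash
python3 -c "
from h import *
import cv2
i=snapshot('scene')[140:280,270:410]
cv2.imwrite('pics/s2.png',cv2.resize(i,(560,560),interpolation=cv2.INTER_CUBIC))
plan(-81,-55,.1)
o=get_obs(); p=o['tool_pos']; print((proj('scene',p)-[270,140])*4)
print((proj('scene',np.r_[world(-81,-55),.084])-[270,140])*4)"
```

```text
shift mm [ 0.1 -1.1 15.2] rotvec [0.0022 0.0007 0.0011] F [-0.12 -0.37  0.57] pos [ 0.4347 -0.1478  0.1152] t 2.35 gap 0.008
[[200.06220479 327.95956732]]
[[196.17181122 375.13465495]]
```

View pics/s2.png

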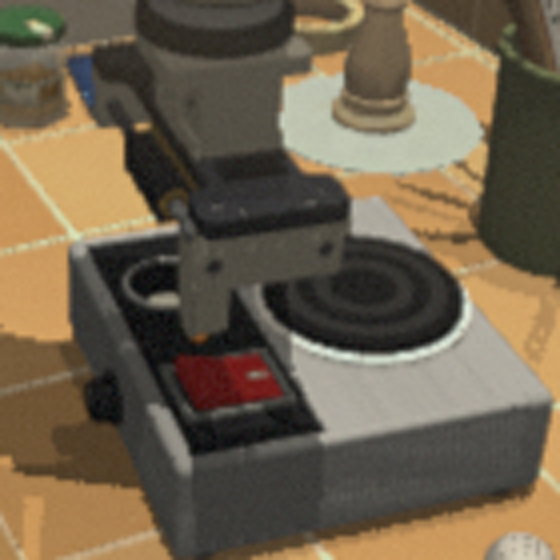

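The fingertips at about (203,338) line up with the projected TCP and sit over the front end of the rocker, which is at about (197,375). I'll press down, slowly once in contact.

move_arm(steps=[0,0,0,0,-1,15,0,0,0,0,0,-1,26,0,0,0,0,0,-1,30,0,0,0,0,0,-1,32,0,0,0,0,0,-1,34,0,0,0,0,0,-1,35,0,0,0,0,0,-1,35,0])

```text
clock: 3.05
tool_pos: [0.4332, -0.1478, 0.0788]
tool_rot: [0.0, 0.753, 0.658, 0.0]
contact_force: [-0.7, -0.0, 0.4]
finger_gap: 0.004
```

```bash
python3 -c "
from h import *
plan(-81,-55,.078)"
```

```text
shift mm [0.3 0.5 0.8] rotvec [0.0006 0.0001 0.0002] F [-0.66 -0.03  0.39] pos [ 0.4332 -0.1478  0.0788] t 3.05 gap 0.004
```

move_arm(steps=[0,0,0,0,0,1,0,0,0,0,0,0,1,0])

```text
clock: 3.25
tool_pos: [0.4331, -0.1479, 0.0779]
tool_rot: [0.0, 0.753, 0.658, 0.0]
contact_force: [-4.0, 1.1, 5.5]
finger_gap: 0.004
```

move_arm(steps=[0,0,0,0,0,1,0,0,0,0,0,0,1,0])

```text
clock: 3.45
tool_pos: [0.433, -0.1479, 0.0775]
tool_rot: [0.0, 0.753, 0.658, -0.0]
contact_force: [-7.9, 1.5, 17.5]
finger_gap: 0.003
```

move_arm(steps=[0,0,0,0,0,-10,0,0,0,0,0,0,-45,0,0,0,0,0,0,-45,0,0,0,0,0,0,-45,0])

```text
clock: 3.85
tool_pos: [0.4335, -0.148, 0.1222]
tool_rot: [0.001, 0.753, 0.658, 0.001]
contact_force: [-0.3, -0.2, 0.1]
finger_gap: -0.0
```

```bash
python3 -c "
from h import *
import cv2
i=snapshot('scene')[140:280,270:410]
cv2.imwrite('pics/s3.png',cv2.resize(i,(560,560),interpolation=cv2.INTER_CUBIC))
plan(-62,50,.12)
for p in [(-62,50,.0746),(-62,50,.056)]: print((proj('scene',np.r_[world(*p[:2]),p[2]])-[270,140])*4)"
```

```text
shift mm [105.3  19.7   1.5] rotvec [0.0006 0.0001 0.0002] F [0.58 0.61 0.11] pos [ 0.433  -0.1478  0.1215] t 3.9 gap 0.009
[[170.15261751 280.62621609]]
[[169.37946137 305.8605449 ]]
```

View pics/s3.png

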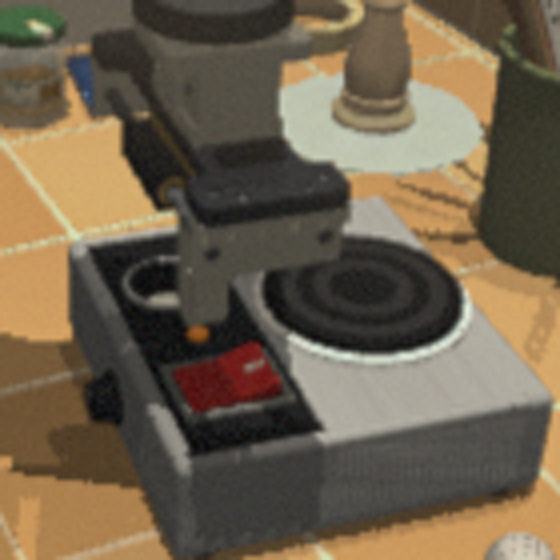

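```bash
python3 - <<'E'
import cv2,numpy as np
a=cv2.imread("pics/scene0.png")[0:110,100:190];b=cv2.imread("pics/top0.png")[295:375,20:135]
c=cv2.imread("pics/scene1.png")[115:205,270:360]
f=lambda i,s:cv2.convertScaleAbs(cv2.resize(i,None,fx=s,fy=s,interpolation=cv2.INTER_CUBIC),alpha=1.8)
o=np.zeros((600,800,3),np.uint8)
A=f(a,4);B=f(b,3);C=f(c,4)
o[:A.shape[0],:A.shape[1]]=A;o[:C.shape[0],400:400+C.shape[1]]=C;o[360:600,400:745]=B
cv2.imwrite("pics/g.png",o)
E
```

```text
(no output)
```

View pics/g.png

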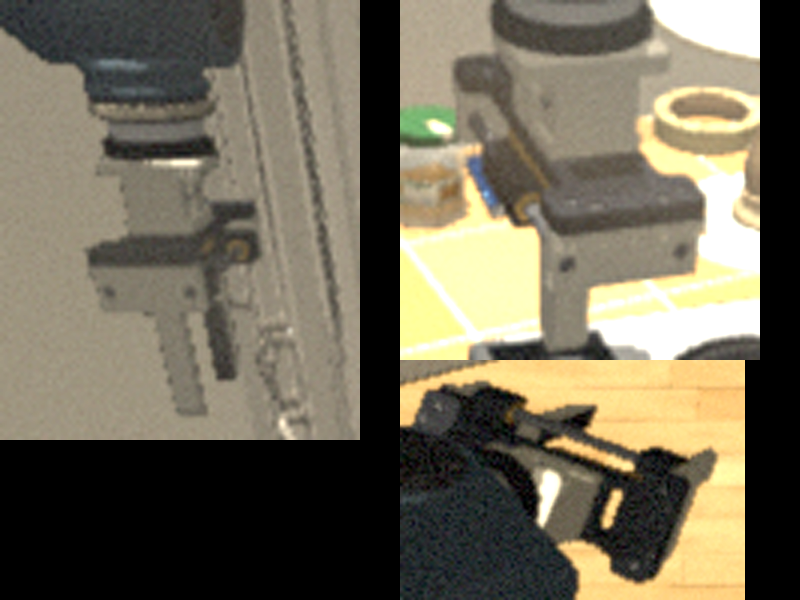

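```bash
python3 - <<'E'
from h import *
p=np.array([.182,.5187,.2182]); q=rot([0,.8159,.5782,0])
for v in [(0,0,0),(-.05,0,0),(.05,0,0),(-.064,0,0),(-.05,0,-.084),(-.05,.03,-.084),(-.05,-.03,-.084),(-.05,0,-.15)]:
    print(v,(proj('scene',p+q.apply(v))-[100,0])*4)
p=np.array([.4237,-.1213,.159]); q=rot([0,.753,.658,0])
for v in [(0,0,0),(-.0175,0,0),(-.0175,0,-.03),(-.0175,0,-.084),(-.02,.03,-.084),(-.02,-.03,-.084)]:
    print(v,(proj('scene',p+q.apply(v))-[270,115])*4+[400,0])
E
```

```text
(0, 0, 0) [[209.67719654 394.67603223]]
(-0.05, 0, 0) [[192.27079458 414.76683311]]
(0.05, 0, 0) [[225.84470402 376.01518697]]
(-0.064, 0, 0) [[187.15538778 420.67113313]]
(-0.05, 0, -0.084) [[167.54556008 299.20618979]]
(-0.05, 0.03, -0.084) [[211.03368454 299.16294403]]
(-0.05, -0.03, -0.084) [[123.80819513 299.2496834 ]]
(-0.05, 0, -0.15) [[146.60704164 201.34387584]]
(0, 0, 0) [[561.91060119 338.14037162]]
(-0.0175, 0, 0) [[572.08280853 355.48817199]]
(-0.0175, 0, -0.03) [[573.63472603 305.64226425]]
(-0.0175, 0, -0.084) [[576.60126081 210.36038285]]
(-0.02, 0.03, -0.084) [[636.2966511  205.39387328]]
(-0.02, -0.03, -0.084) [[518.75997327 220.05152971]]
```

The wide block in the picture is just the near end of the gripper body, 94 mm closer to the camera: its corners project to about (551..701, 287), as seen. So the fingers themselves are long and symmetric. The rocker's front end is now down and the plate hasn't moved. Next is the well.

move_arm(steps=[0,0,0,50,10,0,0,0,0,0,105.3,20,0,0,0,0,0,105.3,20,0,0,0,0,0,105.3,20,20,0,0,0,0,105.3,20,32,0,0,0,0,105.3,20,32,0])

```text
clock: 4.5
tool_pos: [0.4656, -0.0463, 0.0878]
tool_rot: [-0.002, 0.753, 0.658, -0.001]
contact_force: [0.1, 0.8, 0.2]
finger_gap: 0.006
```

```bash
python3 -c "
from h import *
import cv2
i=snapshot('scene')[140:280,270:410]
cv2.imwrite('pics/s4.png',cv2.resize(i,(560,560),interpolation=cv2.INTER_CUBIC))
plan(-62,50,.056)"
```

```text
shift mm [ 0.4  0.5 32.8] rotvec [-0.0024 -0.0001 -0.0005] F [ 1.18  0.77 -0.08] pos [ 0.4662 -0.0465  0.0888] t 4.55 gap 0.005
```

View pics/s4.png

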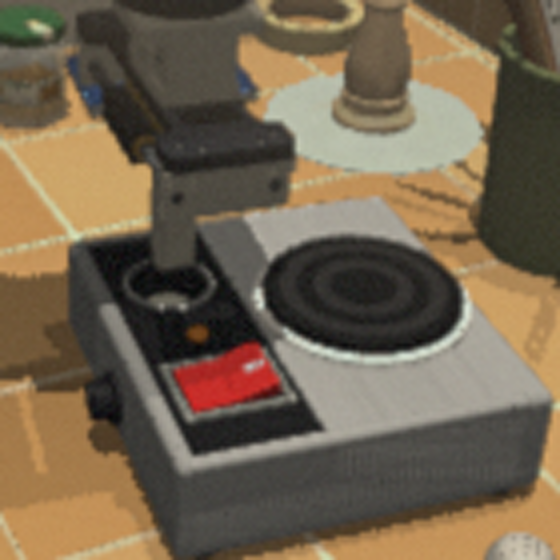

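The tips at about (175,268) are centred over the well mouth, which is at about (170,282). The rocker is clearly off. I'll descend into the well.

move_arm(steps=[0,0,0,0.4,0.5,8,0,0,0,0,0.4,0.5,16,0,0,0,0,0.4,0.5,22,0,0,0,0,0.4,0.5,28,0,0,0,0,0.4,0.5,28,0])

```text
clock: 5.05
tool_pos: [0.467, -0.0457, 0.0609]
tool_rot: [-0.001, 0.753, 0.658, -0.0]
contact_force: [0.3, -0.3, 0.5]
finger_gap: 0.007
```

move_arm(steps=[0,0,0,0,0,2,0,0,0,0,0,0,4,0,0,0,0,0,0,6,0,0,0,0,0,0,8,0,0,0,0,0,0,9,0,0,0,0,0,0,9,0])

```text
clock: 5.65
tool_pos: [0.4675, -0.0458, 0.0526]
tool_rot: [0.0, 0.753, 0.658, 0.0]
contact_force: [-0.2, 0.3, 0.3]
finger_gap: 0.001
```

move_arm(steps=[0,0,0,0,0,1,0,0,0,0,0,0,2,0,0,0,0,0,0,2,0])

```text
clock: 5.95
tool_pos: [0.4675, -0.0458, 0.0506]
tool_rot: [0.0, 0.753, 0.658, 0.0]
contact_force: [1.4, -0.3, 1.5]
finger_gap: 0.005
```

move_arm(steps=[0,0,0,0,0,1,0,0,0,0,0,0,1,0])

```text
clock: 6.15
tool_pos: [0.4676, -0.0458, 0.0502]
tool_rot: [0.0, 0.753, 0.658, 0.0]
contact_force: [-1.9, 1.0, 12.9]
finger_gap: 0.006
```

move_arm(steps=[0,0,0,0,0,0.7,0,0,0,0,0,0,0.7,0])

```text
clock: 6.35
tool_pos: [0.4677, -0.0458, 0.05]
tool_rot: [0.0, 0.753, 0.658, 0.0]
contact_force: [-6.5, 1.6, 23.9]
finger_gap: 0.01
```

move_arm(steps=[0,0,0,0,0,-8,0,0,0,0,0,0,-25,0,0,0,0,0,0,-70,0,0,0,0,0,0,-70,0,0,0,0,0,0,-70,0])

```text
clock: 6.85
tool_pos: [0.4677, -0.0458, 0.1193]
tool_rot: [0.001, 0.753, 0.658, 0.0]
contact_force: [-0.6, -0.7, -0.7]
finger_gap: 0.006
```

```bash
python3 -c "
from h import *
import cv2
i=snapshot('scene')[140:280,270:410]
cv2.imwrite('pics/s5.png',cv2.resize(i,(560,560),interpolation=cv2.INTER_CUBIC))
plan(-43,-55,.12)"
```

```text
shift mm [-105.4   18.6   -1.5] rotvec [-0.0004 -0.      0.0001] F [0.22 0.89 0.35] pos [ 0.4671 -0.0457  0.1185] t 6.9 gap 0.004
```

View pics/s5.png

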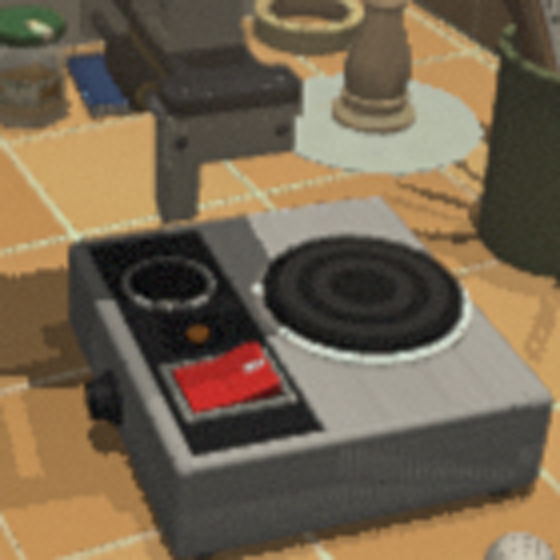

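The white button no longer shows in the well at (170,285), so it is down, and the plate has not moved. Next I'll press the rear end of the rocker.

move_arm(steps=[0,0,0,-50,9,0,0,0,0,0,-105.4,18.6,0,0,0,0,0,-105.4,18.6,0,0,0,0,0,-105.4,18.6,15,0,0,0,0,-105.4,18.6,25,0,0,0,0,-105.4,18.6,25,0])

```text
clock: 7.5
tool_pos: [0.4704, -0.1517, 0.0919]
tool_rot: [-0.002, 0.753, 0.658, -0.001]
contact_force: [-0.7, -0.5, 0.6]
finger_gap: 0.004
```

```bash
python3 -c "
from h import *
import cv2
i=snapshot('scene')[140:280,270:410]
cv2.imwrite('pics/s6.png',cv2.resize(i,(560,560),interpolation=cv2.INTER_CUBIC))
plan(-43,-55,.078)"
```

```text
shift mm [-0.8  0.5 14.9] rotvec [-0.0025 -0.0008  0.0008] F [ 0.4   0.12 -0.97] pos [ 0.471  -0.1519  0.0929] t 7.55 gap 0.009
```

View pics/s6.png

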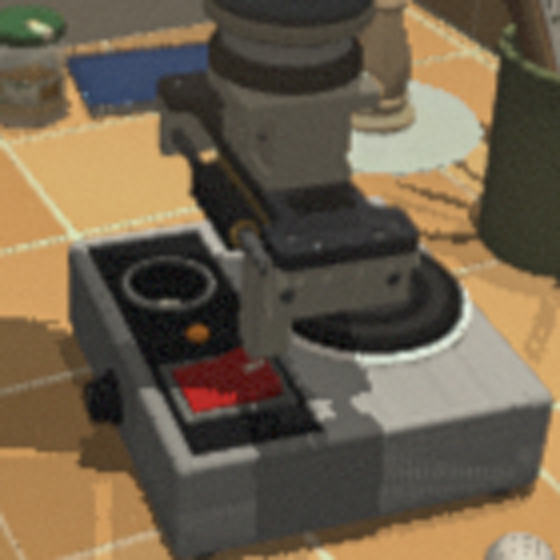

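The tips at about (267,355) are over the end with the white line, so I'll press.

move_arm(steps=[0,0,0,-0.8,0.5,5,0,0,0,0,-0.8,0.5,8,0,0,0,0,-0.8,0.5,10,0,0,0,0,-0.8,0.5,12,0,0,0,0,-0.8,0.5,14,0,0,0,0,-0.8,0.5,14,0])

```text
clock: 8.15
tool_pos: [0.4722, -0.1537, 0.0799]
tool_rot: [0.0, 0.753, 0.658, -0.0]
contact_force: [2.9, -0.2, 3.5]
finger_gap: 0.004
```

move_arm(steps=[0,0,0,0,0,1,0,0,0,0,0,0,1,0])

```text
clock: 8.35
tool_pos: [0.472, -0.1536, 0.0788]
tool_rot: [-0.0, 0.753, 0.658, -0.0]
contact_force: [1.6, 0.2, 3.5]
finger_gap: 0.006
```

move_arm(steps=[0,0,0,0,0,1,0,0,0,0,0,0,1,0])

```text
clock: 8.55
tool_pos: [0.4722, -0.1537, 0.078]
tool_rot: [0.0, 0.753, 0.658, 0.0]
contact_force: [2.9, -0.1, 3.1]
finger_gap: 0.004
```

move_arm(steps=[0,0,0,0,0,0.8,0,0,0,0,0,0,0.8,0])

```text
clock: 8.75
tool_pos: [0.4723, -0.1537, 0.0774]
tool_rot: [0.0, 0.753, 0.658, 0.0]
contact_force: [3.1, 0.2, 7.2]
finger_gap: 0.009
```

move_arm(steps=[0,0,0,0,0,0.9,0,0,0,0,0,0,0.9,0])

```text
clock: 8.95
tool_pos: [0.4724, -0.1537, 0.0771]
tool_rot: [0.0, 0.753, 0.658, 0.0]
contact_force: [0.3, 1.2, 16.4]
finger_gap: 0.008
```

move_arm(steps=[0,0,0,0,0,0.3,0,0,0,0,0,0,0.3,0])

```text
clock: 9.15
tool_pos: [0.4725, -0.1537, 0.0771]
tool_rot: [0.0, 0.753, 0.658, 0.0]
contact_force: [-0.9, 1.8, 20.0]
finger_gap: 0.005
```

At its stop. I'll retract and move sideways clear of the view.

move_arm(steps=[0,0,0,0,0,-10,0,0,0,0,0,0,-50,0,0,0,0,0,0,-100,0,0,0,0,0,0,-140,0,0,0,0,50,0,-140,0,0,0,0,100,0,-140,0,0,0,0,150,0,-140,0,0,0,0,200,0,-140,0])

```text
clock: 9.95
tool_pos: [0.498, 0.0464, 0.2157]
tool_rot: [-0.001, 0.753, 0.658, -0.001]
contact_force: [1.0, -0.4, 1.0]
finger_gap: 0.004
```

move_arm(steps=[0,0,0,50,0,0,0,0,0,0,100,0,0,0,0,0,0,150,0,0,0,0,0,0,150,0,0,0,0,0,0,150,0,0,0])

```text
clock: 10.45
tool_pos: [0.5182, 0.1936, 0.2152]
tool_rot: [-0.0, 0.752, 0.659, -0.001]
contact_force: [0.2, 0.8, -0.3]
finger_gap: 0.002
```

```bash
python3 -c "
from h import *
import cv2
a=snapshot('scene');b=snapshot('top');cv2.imwrite('pics/top7.png',b)
f=lambda i:cv2.resize(i,(400,400),interpolation=cv2.INTER_CUBIC)
cv2.imwrite('pics/s7.png',np.hstack([f(a[180:280,290:390]),f(b[135:235,310:410])]))
cv2.imwrite('pics/d.png',np.vstack([cv2.resize(cv2.imread('pics/scene0.png'),(400,250)),cv2.resize(a,(400,250))]))
a0=cv2.imread('pics/top0.png')
cv2.imwrite('pics/t7.png',np.vstack([a0[80:270,170:470],b[80:270,170:470]]))
o=get_obs();print(o['tool_pos'],o['contact_force'],o['clock'])"
```

```text
[0.51862372 0.19220994 0.21557797] [-0.18303702 -0.0980296   0.12942123] 10.55
```

View pics/s7.png

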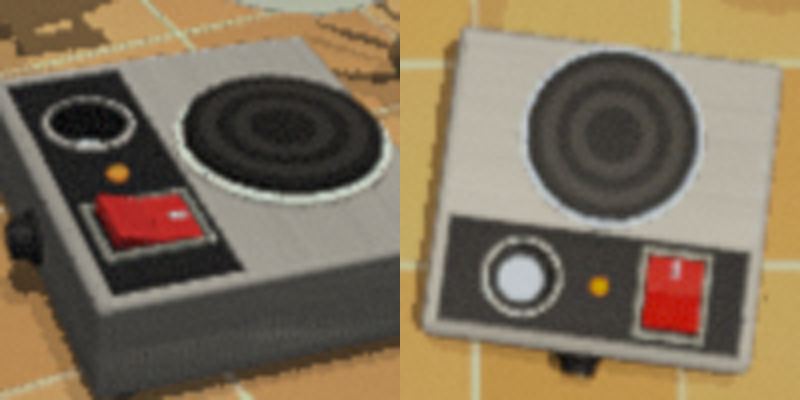

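View pics/t7.png

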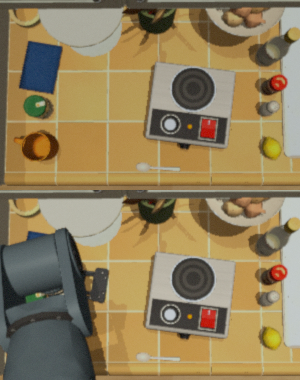

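The final views show the rocker tilted rear end down, as at the start, and the button low in the well. The plate is where it began. I'll check the scene view for the mug and jar, then hand in.

View pics/d.png

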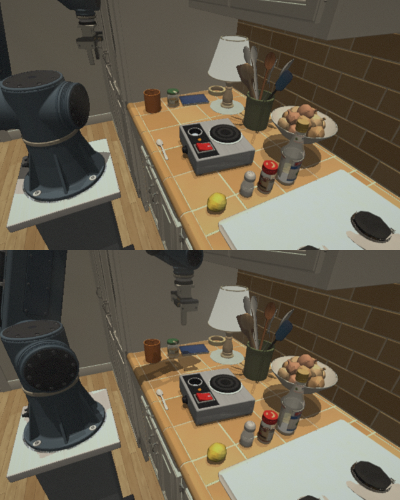

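Nothing around the plate has moved: the mug at (152,100 → 350) and the jar at (173,98 → 348) sit in the same place in both frames.

```bash
python3 -c "
from workcell import *
print(sign_off())"
```

```text
the job is handed in; nothing more can be done
None
```

The job is done and handed in, at about 10.6 s of the 48 s allowed. With the shut fingertips I did the three presses in order:

| Press | Force at the stop | Tip height |
|---|---|---|
| Rocker to off (front end) | about 18 N | about 78 mm |
| Reset button down | about 24 N | 50 mm, which is 23 mm below the panel |
| Rocker back to on (end with the white line) | about 20 N | about 77 mm |

- **Result:** the last pictures show the rocker with its rear end down and the button deep in the well. The arm is clear at z = 0.216 m and reads about 0 N.
- **Surroundings:** the plate, mug, jars, shaker and lemon are where they started, as far as the pictures show. In the last top view the arm hid the mug and honey jar, so I checked those two in the scene view only.
- **Limits of the checks:** I judged the switch and button only from the pictures, the force rise at each stop and the tip height. The two cameras disagreed by 2 to 3 mm on the rocker and well positions, which was within the clearances. No check failed.

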